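# Set the extraction damper and lock it

### The arm

A 6-joint arm with a two-finger parallel gripper is mounted at the origin on a cart in front of the work surface, level with it; the furniture and walls round the work are solid. World frame = base frame: x ahead of the robot, y to its left, z up, the work surface at z = 0. Lengths are in m, angles in rad, forces in N, time in s.
With the tool pointing down it reaches from about 0.325 to 0.775 m from the base axis. Payload 5.5 kg.
Tool frame: the origin (TCP) lies midway between the tips of the shut fingers; the grasp point (between the pads) lies 19 mm behind it; z points along the fingers, y is the line along which they close (so a half turn about z gives the same grasp; the last joint's range is limited). The gripper opens to 85 mm and grips with 20 to 120 N. Pads are 22 mm wide; open, the fingers measure 114 mm over their backs; the gripper's body (76 mm by 85 mm) begins 54 mm behind the grasp point. The pads swing forward as they close: fully open they stand 13 mm farther back than shut.
Start: joints at [-0.057, 0.091, 1.231, -0, 1.82, -0.057], TCP at [0.6, -0, 0.231] pointing down, gripper open.
Joint ranges: [-2.87, 2.87], [-0.86, 2.18], [0.17, 2.46], [-1.51, 4.65], [0.06, 2.69], [-2.65, 2.65]. Speed limits (rad/s): [2.57, 2.57, 3.01, 3.14, 3.14, 3.14].

### API

Orientations are given as a unit quaternion [w, x, y, z].
In Python, from plant import get_obs, snapshot, camera_params, sign_off gives the robot as it stands.
- The arm moves only by the tool send_rows, never from a script. Its argument "motion" is a list that holds one entry, the list of rows, each a list of 5 numbers: the shift along the world's x, y, z in mm, then the turn about the world's z in degrees, then the opening, from 0 (shut) to 1 (fully open). A call has 1 to 10 rows; each row is the pose to reach, as a shift and turn from the pose commanded when the call began; what a row does not reach only later rows make up. A row lasts 1/12 s, in which the tool goes at most 41.7 mm and 7.16 degrees, less where a joint would pass 70% of its speed; a pose out of reach is approached as far as the arm can. A call with a gripper value outside its range is refused whole. The fingers move at their own pace and stop on an object; "squeeze" is the grip in N (left out, the last holds). Time passes only in rows, so rows that repeat a pose let the fingers close. It gives the time, the measured TCP pose, the force, the opening and the grip force at its end, in the units of the state.
- get_obs(): the state, without advancing time (a new reading comes with each control period).
- snapshot(name): name is "scene" or "side" or "wrist"; returns the picture (400x640x3 uint8, red, green, blue); there is no depth.
- camera_params(name): a dict with "mtx" (3x3 intrinsics, pixels), "origin" and "attitude" of the camera in the world. Camera axes: x right, y down, z forward; pixel columns grow to the right and rows downward; lengths in m; the calibration is good to about 2 mm. A picture is of the moment at which its call begins: read the wrist's pose just before it. camera_params takes no time and is no camera call; for the wrist camera it gives the pose at the moment of the call.
- sign_off(): hands the job in; it is judged then, once.
The state is a dict: "time_s": time; "qpos": joint angles; "qvel": joint speeds; "tau": joint torques, N m; "tool_pos": TCP position; "tcp_rot": TCP orientation; "ft_force": force on the tool from outside, world axes, zero at the start; "wrist_torque": the same for the moment, N m; "opening": finger opening in m; "grasp_force": force on a finger pad.
Only numpy, scipy, OpenCV 4.12 (cv2) and the standard library are available. Lean on these libraries where they do the work, as an engineer would, in place of code of your own. Each camera call takes 0.05 s, during which the arm holds its last target. There are 200 camera calls.

### The job

Set the bench extraction damper: stand the bottle that blocks the lever's way upright in the empty blue tray, swing the lever round until it lies right under the red arrow, then push the lever's yellow thumb wedge firmly outward until it jams under the steel rail and let go. Leave the red arrow where it is, and do not disturb the other bottle, the yellow tip box or the timer.

Things in the scene. Friction and masses are not known exactly. Their poses are not given: they have to be found in the camera images.
- damper_unit: The damper unit, fixed to the worktop. Origin on the worktop on the lever's vertical hinge axis; at lever angle 0 the lever points along this body's -x. White round base plate of radius 108 mm, 14 mm high, centred on the origin; grey housing 85 mm high from x = 35 to 101 mm, y within 45 mm, with a pipe stub of radius 30 to x = 120 mm at the back (+x).
- clamp_rail: Steel round bar of 12 mm diameter bent to an arc of radius 98 mm about the hinge axis, over the lever; its underside is 50 mm and its top 62 mm above the worktop; it runs from -1.32 to +1.32 rad, on a post at each end. Fixed to the damper unit, same origin and axes.
- lever (a joint): Angle of the lever about the vertical hinge axis (rad), anticlockwise seen from above positive, -1.15 to 1.15. In the unit's frame the lever points along (-cos q, -sin q). It stays where it is left: about 0.3 N m of friction (about 1.8 N at the grip).
- lever_arm: The lever: flat aluminium bar 20 mm wide with a black line along its outer part, from the hinge axis 185 mm outward, 30 to 38 mm above the worktop, passing under the rail. Origin on the worktop on the hinge axis; the bar points along its -x. Hub of radius 20 mm, 48 mm high.
- lever_grip (a point): Point on the lever's upright black cylindrical grip (22 mm diameter, from 38 to 98 mm above the worktop, 170 mm from the hinge axis), on its axis, 75 mm above the worktop.
- index (a joint): Angle of the red arrow about the same hinge axis (rad), same zero and sense as the lever: the lever is right under the arrow when both are equal. The arrow stays where it is; it is stiff, do not move it.
- index_arrow: Red arrow on a saddle on top of the rail, pointing outward; from 88 to 123 mm from the hinge axis, up to 75 mm above the worktop. Origin on the worktop on the hinge axis; it points along its -x.
- index_mark (a point): Top of the red arrow's saddle, 98 mm from the hinge axis, 69 mm above the worktop.
- wedge (a joint): How far the yellow thumb wedge has been slid outward along the lever (m), 0 to 0.050. It drags with about 2.5 N; it meets the rail at about 0.035, then the force rises by about 5 N a mm. A push of about 15 N jams it well; it stays jammed when let go.
- wedge_tab (a point): Point in the middle of the wedge's upright yellow thumb tab, 70 mm above the worktop. The tab is 12 mm thick along the lever, 22 mm wide across it, 38 to 83 mm above the worktop; at wedge 0 its middle is 38 mm from the hinge axis. Push it outward, away from the hinge.
- wedge_shoe: The yellow wedge itself, rides on the lever in front of the tab: 40 mm long, 18 mm wide, 9 mm high at the nose and about 15 mm at the tab (1 in 7). Origin and axes: hinge axis on the worktop at wedge 0, moving outward along its -x with the wedge.
- bottle_short: White screw-cap bottle, 66 mm diameter, 106 mm high, its cap about 52 mm wide from 76 mm up, 0.16 kg. Origin at the centre of its foot. Either this or the tall bottle stands in the lever's way, less than 0.19 m from the hinge axis, before the lever reaches the arrow; the other stands clear, more than 0.2 m from the axis.
- bottle_tall: White screw-cap bottle, 64 mm diameter, 150 mm high, its cap about 52 mm wide from 116 mm up, 0.18 kg. Origin at the centre of its foot.
- tray: Empty open blue tray, 138 mm (x) by 118 mm (y), 54 mm high, walls and floor 2 mm. Loose. Origin at the centre of its underside.
- yellow_tip_box: Pipette tip box with yellow base and clear lid, 125 mm (x) by 153 mm (y), 125 mm high; leave it alone. Origin at the centre of its underside.
- timer: White bench timer, 60 by 64 by 19 mm; leave it alone. Origin at the centre of its underside.

How it is judged:
By the outcome, as a careful person would: the job done as asked, in the order asked, and still so for the second after the job is handed in, with the robot touching nothing.
It also fails if it takes over 72 s, if anything falls off the work surface, if the arm or the gripper's body presses on something with over 40 N, if the wrist force passes 120 N, or if a joint passes its speed limit or range.

## Working session

There is one attempt and no reset: what is moved stays moved. The work goes in short steps, Python scripts to look and compute and a tool call to move; the robot and the scene stay as the last step left them, time stands still between calls to the robot, and variables do not carry over. Pictures are saved under pics/ and viewed, at most 10 in all, crops included, and the job is handed in when it is done.

Besides the shell and the picture viewer there is one more tool, called after "Request:" in YAML: its name, and indented under it one key for each argument. send_rows: Moves the arm, as the interface text tells. Its arguments: {"type":"object","properties":{"motion":{"type":"array"},"squeeze":{"type":"number"}},"required":["motion"]}

```bash
mkdir -p pics
cat > h.py <<'E'
import numpy as np, cv2
from plant import get_obs, snapshot, camera_params, sign_off
from scipy.spatial.transform import Rotation as R
def cam(n):
    p=camera_params(n); a=np.array(p["attitude"],float)
    M=a if a.shape==(3,3) else R.from_quat(a[[1,2,3,0]]).as_matrix()
    return np.array(p["mtx"]),np.array(p["origin"]),M
def plane(c,uv,z):
    K,o,M=c; d=M@np.linalg.solve(K,[uv[0],uv[1],1.]); return o+d*(z-o[2])/d[2]
def proj(c,P):
    K,o,M=c; q=K@(M.T@(np.array(P)-o)); return q[:2]/q[2]
def save(n,f):
    c=cam(n); im=snapshot(n); cv2.imwrite("pics/"+f,im[:,:,::-1]); return c,im
E
python3 - <<'E'
from h import *
a=[save(n,n+"0.png") for n in("scene","side")]
for n in("scene","side","wrist"):print(camera_params(n))
cv2.imwrite("pics/both.png",cv2.resize(np.vstack([a[0][1],a[1][1]])[:,:,::-1],(480,600)))
E
```

```text
{'mtx': array([[447.63127278,   0.        , 323.96052847],
       [  0.        , 447.63127278, 198.53600164],
       [  0.        ,   0.        ,   1.        ]]), 'origin': array([-0.14326585,  1.04894747,  0.87074026]), 'attitude': array([ 0.14031803, -0.24691523,  0.84407313, -0.45484533])}
{'mtx': array([[498.64857816,   0.        , 324.50452434],
       [  0.        , 498.64857816, 194.66941177],
       [  0.        ,   0.        ,   1.        ]]), 'origin': array([ 0.12934281, -1.17419494,  0.79347828]), 'attitude': array([-0.49763564,  0.85280927, -0.13659859,  0.08009961])}
{'mtx': array([[336.93865444,   0.        , 319.05561555],
       [  0.        , 336.93865444, 202.17356746],
       [  0.        ,   0.        ,   1.        ]]), 'origin': array([0.6001144 , 0.06727123, 0.37326213]), 'attitude': array([ 1.32950112e-01,  9.91122557e-01, -2.11284041e-04, -5.47357998e-04])}
```

View pics/scene0.png

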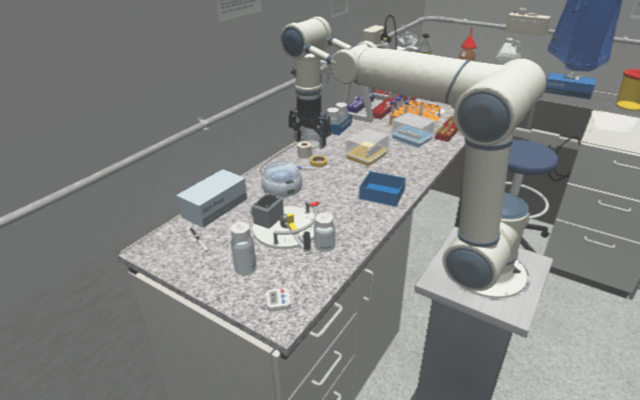

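View pics/side0.png

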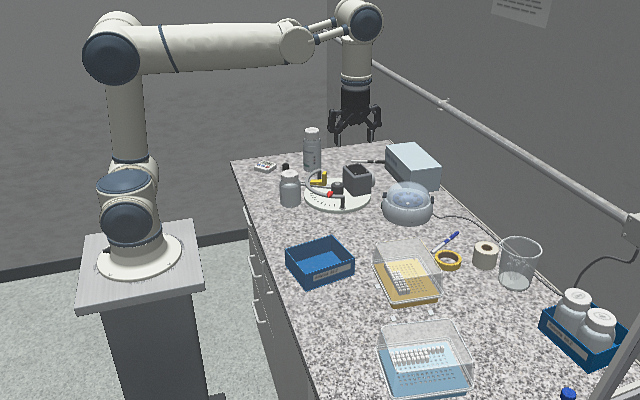

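Scene view: damper plate about (284,226), lever grip (307,241), red arrow (314,205), short bottle (324,232) between them, tall bottle (243,250), tray (382,188), timer (278,299). Side view: plate (338,193), short bottle (290,188), tray (320,262). The short bottle is the blocker.

Run:
```python
from h import *
S=cam("scene");D=cam("side")
def pr(n,c,uv,z):print(n,plane(c,uv,z).round(3))
pr("plate",S,(284,226),.014);pr("plate",D,(338,193),.014)
pr("grip top",S,(307,234),.098);pr("short cap",S,(324,217),.106);pr("short cap D",D,(290,173),.106)
pr("tall",S,(240,229),.15);pr("tall D",D,(312,130),.15)
pr("timer",S,(278,297),.019)
for n,c in(("scene",S),("side",D)):
    im=cv2.imread(f"pics/{n}0.png");h=cv2.cvtColor(im,cv2.COLOR_BGR2HSV)
    for nm,lo,hi,z in(("blue",(100,120,40),(125,255,255),.054),("red",(0,170,100),(6,255,255),.072),("yel",(22,150,120),(32,255,255),.07)):
        k,l,st,ce=cv2.connectedComponentsWithStats(cv2.inRange(h,lo,hi))
        for i in range(1,k):
            if st[i,4]>12 and st[i,0]<450 and st[i,1]>120: print(n,nm,st[i],plane(c,ce[i],z).round(3))
a=cv2.imread("pics/scene0.png")[170:320,210:410];b=cv2.imread("pics/side0.png")[120:270,230:430]
cv2.imwrite("pics/z.png",np.vstack([cv2.resize(x,(800,600),interpolation=2)[::1,::1] for x in(a,)]));cv2.imwrite("pics/zb.png",cv2.resize(b,(800,600),interpolation=2))
```

```text
plate [0.601 0.157 0.014]
plate [0.606 0.133 0.014]
grip top [0.45  0.24  0.098]
short cap [0.448 0.155 0.106]
short cap D [0.453 0.141 0.106]
tall [0.575 0.372 0.15 ]
tall D [0.585 0.346 0.15 ]
timer [0.422 0.418 0.019]
scene blue [332 125   8   9  54] [ 0.808 -0.492  0.054]
scene blue [364 179  40  16 257] [ 0.407 -0.16   0.054]
scene yel [289 222   7   7  32] [0.534 0.2   0.07 ]
side blue [285 235  70  42 709] [ 0.424 -0.239  0.054]
side blue [444 239   5   4  13] [ 0.764 -0.258  0.054]
side blue [286 265  23  26  33] [ 0.353 -0.289  0.054]
side blue [309 275  12   9  24] [ 0.391 -0.305  0.054]
side blue [322 280  13   6  15] [ 0.419 -0.324  0.054]
side blue [310 285  11   5  15] [ 0.385 -0.33   0.054]
side red [327 191   6   6  16] [0.545 0.043 0.072]
side yel [310 179  12   4  25] [0.533 0.136 0.07 ]
side yel [435 252   5   7  13] [ 0.695 -0.326  0.07 ]
```

View pics/z.png

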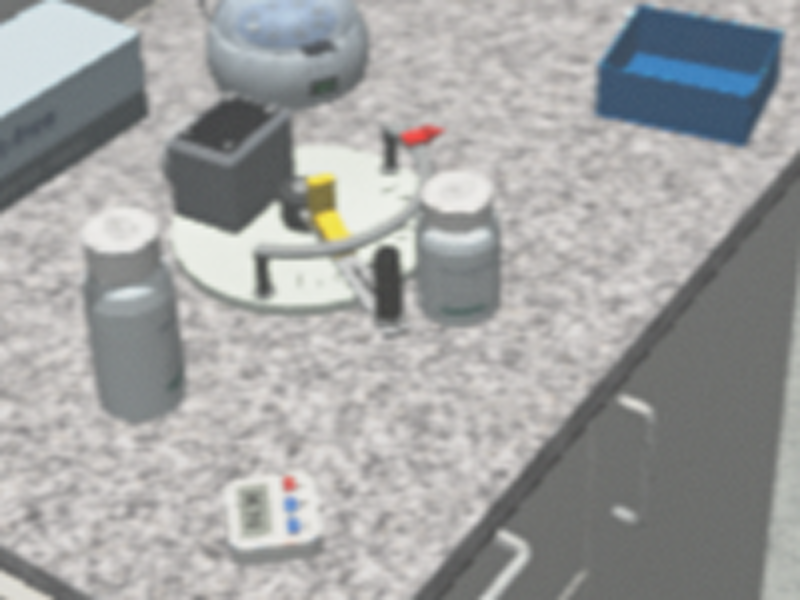

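View pics/zb.png

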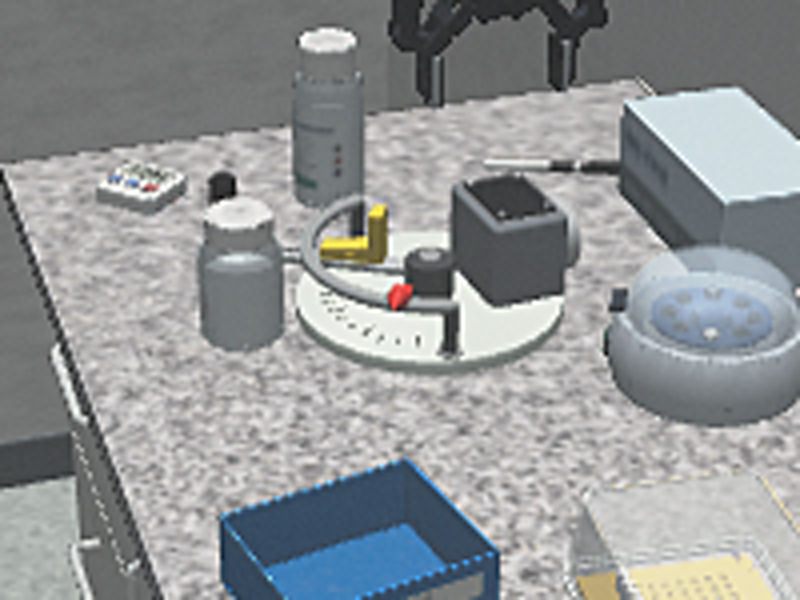

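Crops: plate centre is near scene (284,227) / side (338,195). The hub, yellow wedge and red arrow are clear, and the short bottle stands between grip and arrow. Next I take a wrist view from close by.

Request:
send_rows:
  motion:
    - [[-30,40,20,0,1],[-60,80,40,0,1],[-90,110,60,0,1],[-90,110,60,0,1],[-90,110,60,0,1]]

```text
time_s: 0.52
tool_pos: [0.508, 0.1134, 0.2956]
tcp_rot: [0.001, 0.706, 0.709, 0.003]
ft_force: [-0.4, -0.1, 0.4]
opening: 0.0856
grasp_force: 0.0
```

Run:
```python
from h import *
c,im=save("wrist","w1.png");np.savez("w1.npz",K=c[0],o=c[1],M=c[2]);print(c[1],get_obs()["tool_pos"],get_obs()["time_s"])
```

```text
[0.50703685 0.18036363 0.43875802] [0.50916059 0.11185881 0.29374961] 0.5667
```

View pics/w1.png

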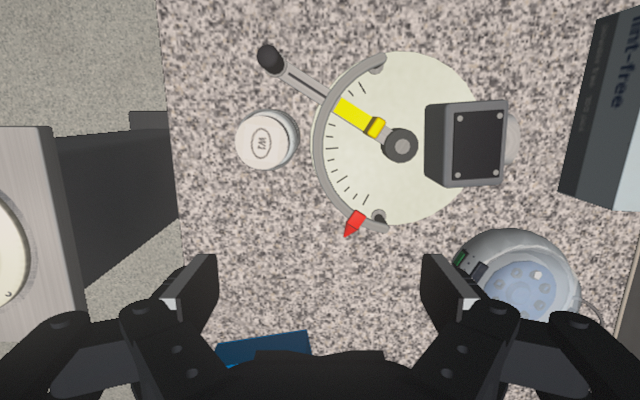

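Wrist view: hub (402,146), grip top (267,54), bottle cap (263,141), red arrow (354,224), wedge tab (374,127).

Run:
```python
from h import *
f=np.load("w1.npz");c=(f["K"],f["o"],f["M"])
im=cv2.imread("pics/w1.png");h=cv2.cvtColor(im,cv2.COLOR_BGR2HSV)
P=lambda uv,z:plane(c,uv,z)
hub=P((402,146.5),.048);cap=P((264,140),.106);grip=P((267,54),.098);print("hub",hub,"cap",cap,"grip",grip)
print("R",np.linalg.norm((cap-hub)[:2]),np.linalg.norm((grip-hub)[:2]))
m=cv2.inRange(h,(0,150,80),(8,255,255));ys,xs=np.nonzero(m);pts=np.c_[xs,ys].astype(np.float32)
print("red",len(xs),pts.mean(0),pts.min(0),pts.max(0))
W=np.array([P(p,.07)[:2] for p in pts])-hub[:2];r=np.linalg.norm(W,axis=1);print("r",r.min(),r.max())
cen=W.mean(0);far=W[r>np.quantile(r,.95)].mean(0)
# housing top
g=[P(p,.085) for p in((426,106),(507,98),(508,184),(434,188))];print("hous",np.mean(g,0),g)
H=np.mean(g,0)[:2]-hub[:2];print("psi",np.arctan2(H[1],H[0]))
for v in(cen,far,(grip-hub)[:2]):print(np.degrees(np.arctan2(v[1],v[0])),np.linalg.norm(v))
# plate
ce=[P(p,.014) for p in((397,52),(397,226),(312,140))];print(ce)
```

```text
hub [0.60504576 0.1412727  0.048     ] cap [0.45552397 0.15289837 0.106     ] grip [0.46016136 0.23164239 0.098     ]
R 0.1499730805596303 0.17075764151543635
red 300 [353.68 222.43] [344. 210.] [365. 236.]
r 0.08737078776237296 0.12115755328520772
hous [0.6654163  0.14638202 0.085     ] [array([0.61730165, 0.18567111, 0.085     ]), array([0.69833689, 0.19374427, 0.085     ]), array([0.71269293, 0.10536335, 0.085     ]), array([0.63333372, 0.10074935, 0.085     ])]
psi 0.08443157989216171
-123.14781597295642 0.10133442146865414
-123.05586412683043 0.11842455178024777
148.04670378970775 0.17075764151543635
[array([0.6002566 , 0.24717851, 0.014     ]), array([0.61408127, 0.03275232, 0.014     ]), array([0.50092489, 0.14551112, 0.014     ])]
```

Everything checks out: the grip radius measures 170.8 mm and the arrow spans 87–121 mm. The lever has to turn about +88.8°. Moving to grasp the short bottle's cap.

Request:
send_rows:
  motion:
    - [[-10,8,-10,-7,1],[-20,16,-20,-14,1],[-30,24,-40,-21,1],[-40,32,-60,-28,1],[-54,43,-80,-35,1],[-54,43,-100,-42,1],[-54,43,-120,-49,1],[-54,43,-120,-56,1],[-54,43,-120,-63,1],[-54,43,-120,-70,1]]

```text
time_s: 1.4
tool_pos: [0.4558, 0.1521, 0.1692]
tcp_rot: [0.0, 0.985, 0.17, -0.002]
ft_force: [0.8, 0.7, 0.8]
opening: 0.0859
grasp_force: 0.0
```

Request:
send_rows:
  motion:
    - [[0,0,-20,0,1],[0,0,-45,0,1],[0,0,-70,0,1],[0,0,-90,0,1],[0,0,-100,0,1],[0,0,-106,0,1],[0,0,-106,0,1]]

```text
time_s: 1.98
tool_pos: [0.4554, 0.1524, 0.0637]
tcp_rot: [0.0, 0.985, 0.173, -0.001]
ft_force: [-0.7, 0.1, -0.6]
opening: 0.0859
grasp_force: 0.0
```

Request:
send_rows:
  motion:
    - [[0,0,0,0,0.4],[0,0,0,0,0.3],[0,0,0,0,0.3],[0,0,0,0,0.3],[0,0,0,0,0.3]]
  squeeze: 35

```text
time_s: 2.4
tool_pos: [0.457, 0.1533, 0.0675]
tcp_rot: [-0.0, 0.985, 0.174, 0.002]
ft_force: [-1.0, -1.9, 7.0]
opening: 0.0586
grasp_force: 37.0
```

The 58.6 mm opening with a 7 N upward force suggests the pads are on the shoulder, so I'll regrasp slightly higher.

Request:
send_rows:
  motion:
    - [[0,0,0,0,1],[0,0,0,0,1],[0,0,8,0,1],[0,0,8,0,1],[0,0,8,0,0.3],[0,0,8,0,0.3],[0,0,8,0,0.3],[0,0,8,0,0.3],[0,0,8,0,0.3],[0,0,8,0,0.3]]
  squeeze: 35

```text
time_s: 3.23
tool_pos: [0.4561, 0.1531, 0.0734]
tcp_rot: [-0.0, 0.985, 0.174, 0.0]
ft_force: [-0.2, 0.9, 2.4]
opening: 0.051
grasp_force: 36.8
```

Request:
send_rows:
  motion:
    - [[0,0,15,0,0.3],[0,0,40,0,0.3],[0,0,70,0,0.3],[0,0,100,0,0.3],[0,-15,120,7,0.3],[0,-40,120,14,0.3],[0,-65,120,21,0.3],[0,-85,120,28,0.3],[0,-95,120,28,0.3],[0,-95,120,28,0.3]]

```text
time_s: 4.07
tool_pos: [0.4558, 0.0564, 0.1927]
tcp_rot: [0.0, 0.915, 0.404, -0.001]
ft_force: [-0.3, 0.5, -2.1]
opening: 0.0513
grasp_force: 37.0
```

Run:
```python
from h import *
c,im=save("wrist","w2.png");np.savez("w2.npz",K=c[0],o=c[1],M=c[2]);o=get_obs();print(c[1],o["tool_pos"],o["time_s"],o["grasp_force"],o["opening"])
```

```text
[0.50087632 0.10642362 0.335655  ] [0.45588552 0.05760765 0.19277044] 4.1167 36.951222892384976 0.0512617329222044
```

View pics/w2.png

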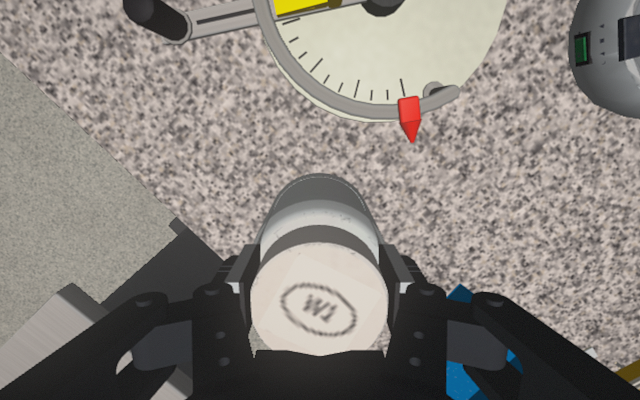

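The bottle is held straight and the tray is mostly hidden in this view. I'll take the tray rim corners from the fixed views instead.

Run:
```python
from h import *
S=cam("scene");D=cam("side")
for n,c,q in(("S",S,[(370.2,172),(405,178.8),(360.8,187.5)]),("D",D,[(285.5,249),(331.7,235.2),(354.2,257.5)])):
    P=[plane(c,p,.054) for p in q]
    for p in P:print(n,p.round(3))
    for i in range(3):
        for j in range(i):print(i,j,np.linalg.norm(P[i]-P[j]).round(4),((P[i]+P[j])/2).round(3))
im=cv2.imread("pics/side0.png")[220:300,270:370];cv2.imwrite("pics/t.png",cv2.resize(im,(750,600),interpolation=2))
```

```text
S [ 0.499 -0.233  0.054]
S [ 0.371 -0.255  0.054]
S [ 0.476 -0.12   0.054]
1 0 0.13 [ 0.435 -0.244  0.054]
2 0 0.1148 [ 0.487 -0.177  0.054]
2 1 0.1706 [ 0.423 -0.188  0.054]
D [ 0.358 -0.166  0.054]
D [ 0.489 -0.143  0.054]
D [ 0.51  -0.253  0.054]
1 0 0.1329 [ 0.424 -0.154  0.054]
2 0 0.1754 [ 0.434 -0.209  0.054]
2 1 0.1117 [ 0.5   -0.198  0.054]
```

View pics/t.png

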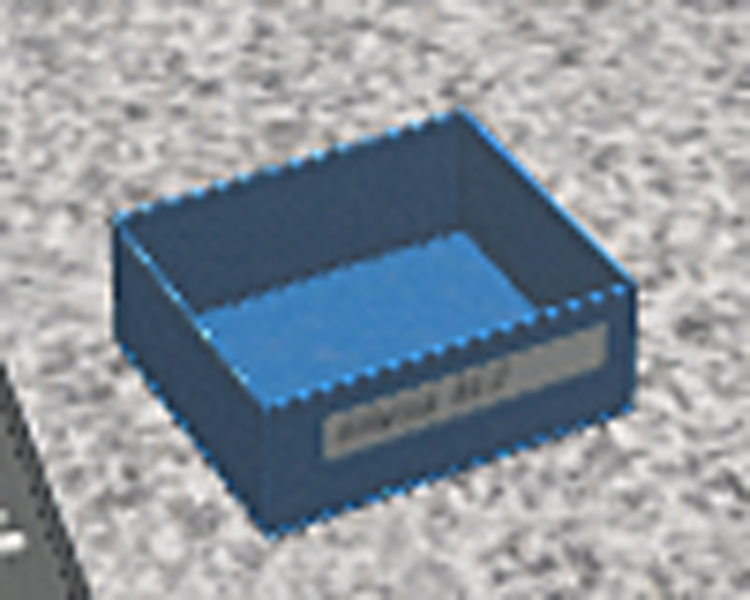

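Tray centre is about (0.43,-0.20), but the two views differ by about 20 mm. I'll pass beyond the tray and take one close wrist look.

Request:
send_rows:
  motion:
    - [[-3,-35,20,7,0.3],[-6,-70,40,14,0.3],[-9,-110,60,21,0.3],[-12,-150,60,28,0.3],[-15,-190,60,35,0.3],[-18,-230,60,42,0.3],[-22,-270,60,42,0.3],[-26,-310,60,42,0.3],[-26,-350,60,42,0.3],[-26,-350,60,42,0.3]]

```text
time_s: 4.95
tool_pos: [0.4299, -0.2947, 0.2523]
tcp_rot: [-0.0, 0.709, 0.705, -0.0]
ft_force: [-0.0, 0.5, -1.4]
opening: 0.051
grasp_force: 37.2
```

Request:
send_rows:
  motion:
    - [[0,0,0,0,0.3],[0,0,0,0,0.3],[0,0,0,0,0.3]]

```text
time_s: 5.2
tool_pos: [0.4307, -0.2907, 0.2529]
tcp_rot: [-0.001, 0.707, 0.707, 0.0]
ft_force: [0.3, -0.3, -1.2]
opening: 0.0506
grasp_force: 37.2
```

Run:
```python
from h import *
c,im=save("wrist","w3.png");np.savez("w3.npz",K=c[0],o=c[1],M=c[2]);o=get_obs();print(c[1],o["tool_pos"],o["time_s"],o["grasp_force"],o["opening"])
```

```text
[ 0.43084387 -0.22363584  0.39603147] [ 0.43069474 -0.29050208  0.25321457] 5.25 37.168092409847304 0.05119887112975177
```

View pics/w3.png

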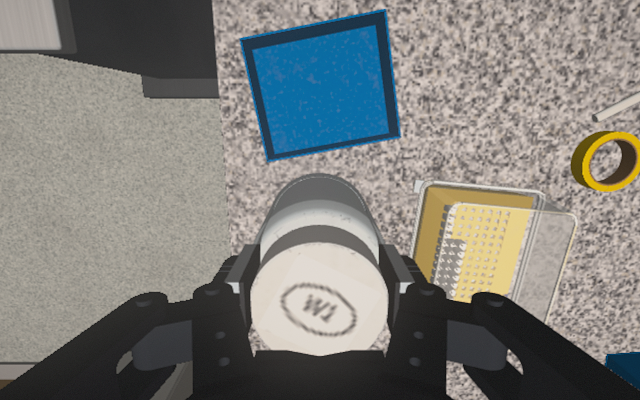

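Tray rim corners: (241,40), (385,10), (400,137), (268,161).

Run:
```python
from h import *
f=np.load("w3.npz");c=(f["K"],f["o"],f["M"])
P=np.array([plane(c,p,.054) for p in((241,40),(385,10),(400,137),(268,161))]);print(P.round(3),P.mean(0),np.linalg.norm(P-np.roll(P,-1,0),axis=1))
```

```text
[[ 0.358 -0.16   0.054]
 [ 0.491 -0.135  0.054]
 [ 0.512 -0.249  0.054]
 [ 0.379 -0.273  0.054]] [ 0.43512641 -0.20447959  0.054     ] [0.13500937 0.1157753  0.13504279 0.11475183]
```

Request:
send_rows:
  motion:
    - [[2,35,0,0,0.3],[5,70,0,0,0.3],[5,86,0,0,0.3],[5,86,-30,0,0.3],[5,86,-70,0,0.3],[5,86,-110,0,0.3],[5,86,-145,0,0.3],[5,86,-165,0,0.3],[5,86,-174,0,0.3],[5,86,-176,0,0.3]]

```text
time_s: 6.08
tool_pos: [0.4348, -0.2042, 0.0766]
tcp_rot: [-0.001, 0.707, 0.708, -0.0]
ft_force: [0.5, -0.5, -0.1]
opening: 0.0509
grasp_force: 37.4
```

Request:
send_rows:
  motion:
    - [[0,0,0,0,0.3],[0,0,-1,0,0.3],[0,0,-1,0,0.3]]

```text
time_s: 6.33
tool_pos: [0.4358, -0.206, 0.0777]
tcp_rot: [0.001, 0.707, 0.707, 0.0]
ft_force: [0.2, 0.7, -0.8]
opening: 0.051
grasp_force: 37.4
```

Request:
send_rows:
  motion:
    - [[0,0,-1,0,0.3],[0,0,-2,0,0.3],[0,0,-2,0,0.3]]

```text
time_s: 6.58
tool_pos: [0.4355, -0.2064, 0.0754]
tcp_rot: [0.001, 0.707, 0.707, 0.0]
ft_force: [-1.4, 0.5, 3.6]
opening: 0.0511
grasp_force: 37.8
```

Request:
send_rows:
  motion:
    - [[0,0,0,0,0.7],[0,0,0,0,1],[0,0,0,0,1],[0,0,0,0,1],[0,0,20,0,1],[0,0,50,0,1],[0,0,85,0,1],[0,0,110,0,1],[0,0,110,0,1],[0,0,110,0,1]]

```text
time_s: 7.42
tool_pos: [0.4358, -0.2064, 0.1862]
tcp_rot: [0.002, 0.707, 0.707, 0.001]
ft_force: [-0.7, -0.5, -0.2]
opening: 0.0855
grasp_force: 0.0
```

Run:
```python
from h import *
a=save("side","s2.png")[1][:,:,::-1];w=save("wrist","w4.png")[1][:,:,::-1]
cv2.imwrite("pics/m.png",np.hstack([cv2.resize(a[150:320,200:380],(424,400)),cv2.resize(w,(376,400))]))
```

```text
(no output)
```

View pics/m.png

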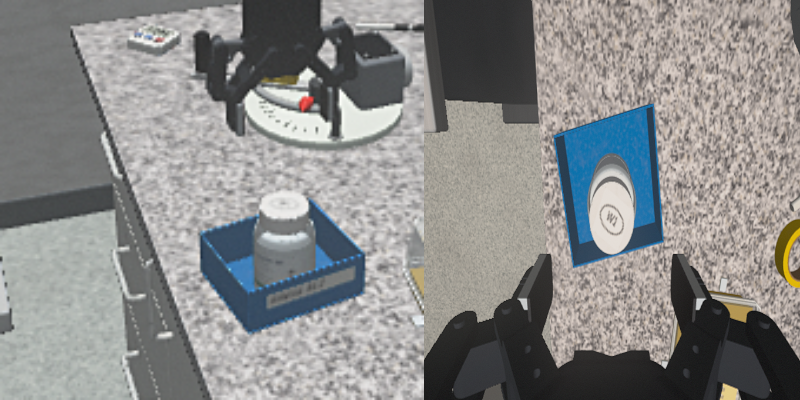

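The bottle stands upright in the tray. Now to the lever grip, at (0.460, 0.232).

Request:
send_rows:
  motion:
    - [[2,38,0,4,1],[4,78,0,8,1],[6,118,0,12,1],[8,158,0,16,1],[10,198,0,20,1],[12,238,0,24,1],[15,278,0,28,1],[18,318,0,32,1],[21,358,0,36,1],[22,398,0,38,1]]

```text
time_s: 8.35
tool_pos: [0.4561, 0.1938, 0.1821]
tcp_rot: [-0.001, 0.437, 0.9, -0.001]
ft_force: [1.1, 0.3, -0.9]
opening: 0.0851
grasp_force: 0.0
```

Request:
send_rows:
  motion:
    - [[2,38,0,0,1],[2,40,0,0,1],[2,40,-20,0,1],[2,40,-50,0,1],[2,40,-80,0,1],[2,40,-110,0,1],[2,40,-130,0,1],[2,40,-135,0,1],[2,40,-135,0,1]]

```text
time_s: 9.1
tool_pos: [0.457, 0.2309, 0.0459]
tcp_rot: [-0.002, 0.438, 0.899, -0.002]
ft_force: [-0.7, 0.8, -0.3]
opening: 0.0853
grasp_force: 0.0
```

Run:
```python
from h import *
o=get_obs();print(o["tool_pos"],o["tcp_rot"],o["qpos"],o["ft_force"])
hub=np.array([.605,.1413])
for k in range(0,15):
    a=np.radians(148.05+88.8*k/14);p=hub+.1705*np.array([np.cos(a),np.sin(a)])
    if k==0:p0=p
    print(k,((p-p0)*1000).round(0),round(88.8*k/14,1),p.round(4))
```

```text
[0.45701167 0.23094418 0.04587334] [-0.00211089  0.438463    0.89874332 -0.00248846] [ 4.01509939e-01 -9.60950709e-02  1.74742416e+00 -7.79205306e-05
  1.49678946e+00 -2.61499576e-01] [-0.69573194  0.76056027 -0.26548471]
0 [0. 0.] 0.0 [0.4603 0.2315]
1 [ -9. -17.] 6.3 [0.4512 0.215 ]
2 [-16. -34.] 12.7 [0.444  0.1976]
3 [-22. -52.] 19.0 [0.4388 0.1794]
4 [-25. -71.] 25.4 [0.4356 0.1608]
5 [-26. -90.] 31.7 [0.4345 0.142 ]
6 [ -25. -108.] 38.1 [0.4355 0.1232]
7 [ -22. -127.] 44.4 [0.4385 0.1045]
8 [ -17. -145.] 50.7 [0.4436 0.0864]
9 [ -10. -163.] 57.1 [0.4506 0.0689]
10 [  -1. -179.] 63.4 [0.4596 0.0523]
11 [  10. -195.] 69.8 [0.4703 0.0367]
12 [  22. -209.] 76.1 [0.4827 0.0225]
13 [  36. -222.] 82.5 [0.4966 0.0097]
14 [  51. -233.] 88.8 [ 0.5118 -0.0014]
```

Request:
send_rows:
  motion:
    - [[3,0,5,0,1],[3,0,5,0,0.4],[3,0,5,0,0.2],[3,0,5,0,0.2],[3,0,5,0,0.2],[3,0,5,0,0.2],[3,0,5,0,0.2],[3,0,5,0,0.2]]
  squeeze: 20

```text
time_s: 9.77
tool_pos: [0.4619, 0.2321, 0.0547]
tcp_rot: [-0.0, 0.438, 0.899, 0.0]
ft_force: [-3.5, -0.8, 4.4]
opening: 0.0216
grasp_force: 21.3
```

Request:
send_rows:
  motion:
    - [[-9,-17,0,6.3,0.2],[-16,-34,0,12.7,0.2],[-22,-52,0,19,0.2],[-25,-71,0,25.4,0.2],[-26,-90,0,31.7,0.2],[-26,-90,0,31.7,0.2]]

```text
time_s: 10.27
tool_pos: [0.4357, 0.14, 0.0547]
tcp_rot: [0.0, 0.174, 0.985, -0.0]
ft_force: [-4.1, -0.8, 4.0]
opening: 0.0215
grasp_force: 21.4
```

Request:
send_rows:
  motion:
    - [[1,-18,0,6.4,0.2],[4,-37,0,12.7,0.2],[9,-55,0,19,0.2],[16,-73,0,25.4,0.2],[25,-89,0,31.7,0.2],[36,-105,0,38.1,0.2],[48,-119,0,44.4,0.2],[62,-132,0,50.8,0.2],[77,-143,0,57.1,0.2],[77,-143,0,57.1,0.2]]

```text
time_s: 11.1
tool_pos: [0.5154, -0.0019, 0.0547]
tcp_rot: [0.001, -0.316, 0.949, -0.001]
ft_force: [0.8, -0.7, 4.5]
opening: 0.0214
grasp_force: 21.5
```

Run:
```python
from h import *
o=get_obs();v=o["tool_pos"][:2]-np.array([.605,.1413]);print(np.degrees(np.arctan2(v[1],v[0])),np.linalg.norm(v),o["qpos"])
```

```text
-122.02559100108634 0.16892314636338424 [-6.97023877e-02 -1.01380647e-01  1.73628800e+00 -3.92944225e-05
  1.50413922e+00 -2.28312946e+00]
```

Request:
send_rows:
  motion:
    - [[0,0,0,0,0.6],[0,0,0,0,0.6],[0,0,0,0,0.6],[0,0,30,0,0.6],[0,0,65,0,0.6],[10,12,100,0,0.6],[35,40,135,0,0.6],[60,70,165,0,0.3],[88,102,190,0,0],[88,102,190,0,0]]

```text
time_s: 11.93
tool_pos: [0.6021, 0.1041, 0.2473]
tcp_rot: [0.002, -0.316, 0.949, -0.0]
ft_force: [0.5, 0.3, 0.3]
opening: 0.0154
grasp_force: 0.0
```

Request:
send_rows:
  motion:
    - [[0,0,0,0,0],[0,0,0,0,0],[0,0,0,0,0]]

```text
time_s: 12.18
tool_pos: [0.6001, 0.1009, 0.2431]
tcp_rot: [-0.001, -0.315, 0.949, -0.0]
ft_force: [-0.5, -0.7, -0.4]
opening: -0.0002
grasp_force: 0.0
```

Run:
```python
from h import *
c,im=save("wrist","w5.png");np.savez("w5.npz",K=c[0],o=c[1],M=c[2]);o=get_obs();print(o["tool_pos"])
hub=[.605,.1413]
for k,a in(("arrow",-123.1),):
  for r,z in((0,.048),(.098,.069),(.17,.098),(.15,.038)):
    print(proj(c,[hub[0]+r*np.cos(np.radians(a)),hub[1]+r*np.sin(np.radians(a)),z]))
```

```text
[0.59995589 0.10047545 0.2429566 ]
[347.00266596 204.23408859]
[313.90713546 112.97666535]
[280.95402738  22.94034465]
[295.54542585  60.27276318]
```

View pics/w5.png

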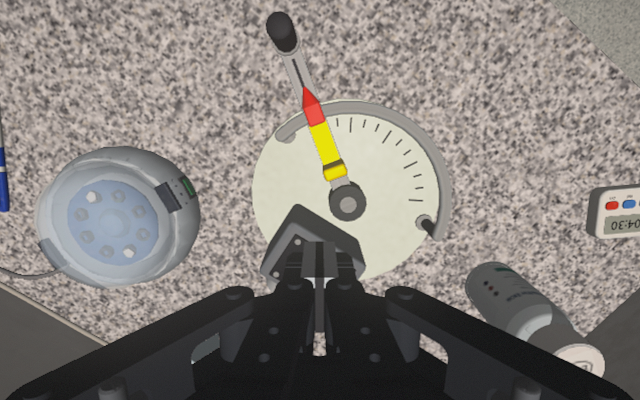

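This view shows hub (347,204), grip top (280,25), arrow (313,107) and yellow wedge (330,155), with the lever almost under the arrow. Measuring both angles.

```bash
cat > m.py <<'E'
from h import *
def measure(im,c):
    g=cv2.cvtColor(im,cv2.COLOR_BGR2HSV); hub=np.array([.605,.1413])
    hc=cv2.HoughCircles(cv2.medianBlur(cv2.cvtColor(im[150:250,290:400],6),3),cv2.HOUGH_GRADIENT,1,50,param1=80,param2=15,minRadius=12,maxRadius=25)
    print("hubcircle",None if hc is None else [plane(c,(q[0]+290,q[1]+150),.048)[:2].round(4) for q in hc[0]],hc)
    def line(m,z,n):
        ys,xs=np.nonzero(m)
        if len(xs)<20:return print(n,"none")
        W=np.array([plane(c,p,z)[:2] for p in np.c_[xs,ys]]);d=cv2.fitLine(W.astype(np.float32),cv2.DIST_L2,0,0,0).ravel()
        v=W.mean(0)-hub;a=np.degrees(np.arctan2(d[1],d[0]));a=a-180 if a>0 else a
        print(n,len(xs),"ctr ang",np.degrees(np.arctan2(v[1],v[0])).round(2),"axis",a.round(2),"r",np.linalg.norm(W-hub,axis=1).min().round(4),np.linalg.norm(v).round(4),np.linalg.norm(W-hub,axis=1).max().round(4))
    red=cv2.inRange(g,(0,150,60),(8,255,255));red[:,400:]=0
    line(red,.07,"red")
    ye=cv2.inRange(g,(22,150,100),(33,255,255));ye[:,400:]=0;line(ye,.048,"yel")
    dark=cv2.inRange(g,(0,0,0),(179,255,75));r=dark.copy();r[:, :265]=0;r[:,302:]=0;r[56:]=0
    k,l,st,ce=cv2.connectedComponentsWithStats(r);print("dark",[(s.tolist(),e.round(1)) for s,e in zip(st,ce) if s[4]>20][1:])
    b=cv2.inRange(g,(0,0,0),(179,255,90));b[:58]=0;b[88:]=0;b[:,:285]=0;b[:,312:]=0;line(b,.038,"blackline")
E
python3 - <<'E'
from m import *
f=np.load("w5.npz");c=(f["K"],f["o"],f["M"]);im=cv2.imread("pics/w5.png");measure(im,c)
for p in((280,19),(281,20)):
  v=plane(c,p,.098)[:2]-[.605,.1413];print("grip",np.degrees(np.arctan2(v[1],v[0])),np.linalg.norm(v))
E
```

```text
hubcircle [array([0.6042, 0.1374])] [[[54.5 51.5 21.1]]]
red 524 ctr ang -122.9 axis -122.7 r 0.0882 0.1026 0.122
yel 997 ctr ang -122.41 axis -122.73 r 0.0304 0.0588 0.0877
dark [([266, 12, 31, 40, 888], array([281.4,  31. ]))]
blackline 57 ctr ang -122.29 axis -122.39 r 0.1256 0.1392 0.1519
grip -123.21105602390028 0.17281472560264707
grip -123.36671079503743 0.1719014028573289
```

The lever has overshot by about 0.5° (1.6 mm at the grip). I'll regrip it and trim before wedging.

Request:
send_rows:
  motion:
    - [[-25,-30,-10,0,0.7],[-55,-60,-30,0,0.7],[-80,-90,-60,0,0.7],[-87,-101,-85,0,0.7],[-87,-101,-110,0,0.7],[-87,-101,-140,0,0.7],[-87,-101,-170,0,0.7],[-87,-101,-185,0,0.7],[-87,-101,-189,0,0.7],[-87,-101,-189,0,0.7]]

```text
time_s: 13.07
tool_pos: [0.512, -0.0005, 0.0533]
tcp_rot: [-0.002, -0.315, 0.949, 0.001]
ft_force: [0.1, 0.4, 0.4]
opening: 0.0599
grasp_force: 0.0
```

Request:
send_rows:
  motion:
    - [[0,0,0,0,0.4],[0,0,0,0,0.2],[0,0,0,0,0.2],[0,0,0,0,0.2],[0,0,0,0,0.2],[0,0,0,0,0.2]]
  squeeze: 20

```text
time_s: 13.57
tool_pos: [0.515, -0.0003, 0.0572]
tcp_rot: [0.001, -0.316, 0.949, -0.001]
ft_force: [-1.1, -1.8, 6.6]
opening: 0.0214
grasp_force: 20.4
```

Run:
```python
from h import *
o=get_obs();v=o["tool_pos"][:2]-np.array([.605,.1413]);print(o["tool_pos"],np.degrees(np.arctan2(v[1],v[0])),np.linalg.norm(v))
```

```text
[ 5.14986333e-01 -3.21058476e-04  5.71739720e-02] -122.43984427225274 0.16780638977877751
```

Request:
send_rows:
  motion:
    - [[-1,0.5,0,0,0.2],[-1,0.5,0,0,0.2],[0,0,0,0,0.6],[0,0,0,0,0.6],[0,0,30,0,0.6],[0,0,65,0,0.6],[10,12,100,0,0.6],[35,40,135,0,0.6],[60,70,165,0,0.3],[87,101,189,0,0]]

```text
time_s: 14.4
tool_pos: [0.5891, 0.0871, 0.2345]
tcp_rot: [0.001, -0.315, 0.949, -0.0]
ft_force: [0.5, -1.3, 0.8]
opening: 0.0279
grasp_force: 0.0
```

Request:
send_rows:
  motion:
    - [[0,0,0,0,0],[0,0,0,0,0],[0,0,0,0,0],[0,0,0,0,0]]

```text
time_s: 14.73
tool_pos: [0.5874, 0.0856, 0.2304]
tcp_rot: [-0.001, -0.315, 0.949, 0.0]
ft_force: [-1.1, -0.0, 0.4]
opening: -0.0004
grasp_force: 0.0
```

Run:
```python
from m import *
c,im=save("wrist","w6.png");o=get_obs();print(o["tool_pos"],o["ft_force"]);measure(im[:,:,::-1].copy(),c)
```

```text
[0.58735758 0.08544534 0.23059698] [ 1.14888956 -0.54959909  0.3019311 ]
hubcircle [array([0.6016, 0.1379])] [[[61.5 71.5 21. ]]]
red 541 ctr ang -122.87 axis -122.45 r 0.0883 0.1026 0.1221
yel 1013 ctr ang -123.21 axis -124.08 r 0.0277 0.0573 0.0886
dark [([273, 34, 29, 22, 509], array([286.9,  46. ]))]
blackline 242 ctr ang -122.95 axis -114.29 r 0.1436 0.1644 0.1732
```

```bash
cat > bl.py <<'E'
from h import *
def bl(im,c):
    g=cv2.cvtColor(im,cv2.COLOR_BGR2GRAY);hub=np.array([.605,.1413]);out=[]
    for r in np.arange(.126,.152,.002):
        s=np.arange(-.007,.0071,.0003);a=np.radians(-122.7);d=np.array([np.cos(a),np.sin(a)]);n=np.array([-d[1],d[0]])
        uv=np.array([proj(c,[*(hub+d*r+n*t),.038]) for t in s],np.float32)
        v=cv2.remap(g,uv[:,0].reshape(1,-1),uv[:,1].reshape(1,-1),1).ravel().astype(float)
        w=np.clip(np.median(v)-15-v,0,None)
        if w.sum()>0:out.append(-122.7+np.degrees((w*s).sum()/w.sum()/r))
    print("line ang",np.round(out,2),np.median(out))
E
python3 - <<'E'
from bl import *
f=np.load("w5.npz");bl(cv2.imread("pics/w5.png"),(f["K"],f["o"],f["M"]))
bl(cv2.imread("pics/w6.png"),cam("wrist"))
E
```

```text
line ang [-122.31 -122.35 -122.34 -122.3  -122.31 -122.34 -122.33 -122.26 -122.31
 -122.33 -122.31 -122.26 -122.31] -122.31438926365564
line ang [-123.06 -123.1  -122.99 -123.07 -123.09 -123.06 -123.07 -123.02 -123.05
 -123.05 -123.07 -123.04 -123.01] -123.05542374896363
```

The lever line is at -123.05° and the arrow at about -122.9°, so they are aligned within 0.2°. Now turning the tool for the wedge push.

Request:
send_rows:
  motion:
    - [[2,5,0,-7,0],[4,10,0,-14,0],[6,15,0,-21,0],[8,20,0,-28,0],[10,25,0,-35,0],[11,30,0,-42,0],[11,35,0,-49,0],[11,40,0,-56,0],[11,46,0,-63,0],[11,46,0,-70,0]]

```text
time_s: 15.62
tool_pos: [0.5985, 0.1322, 0.2313]
tcp_rot: [-0.001, 0.289, 0.957, -0.0]
ft_force: [0.1, 0.4, 0.4]
opening: 0.0003
grasp_force: 0.0
```

Request:
send_rows:
  motion:
    - [[0,0,0,-7,0],[0,0,0,-14,0],[0,0,0,-21,0],[0,0,0,-28,0],[0,0,0,-35,0],[0,0,0,-42,0],[0,0,0,-49,0],[0,0,0,-56,0],[0,0,0,-63,0],[0,0,0,-70,0]]

```text
time_s: 16.45
tool_pos: [0.5985, 0.1312, 0.2313]
tcp_rot: [-0.0, 0.786, 0.618, -0.001]
ft_force: [-0.3, 0.1, 0.2]
opening: -0.0
grasp_force: 0.0
```

Request:
send_rows:
  motion:
    - [[0,0,0,-7,0],[0,0,0,-14,0],[0,0,0,-20,0],[0,0,0,-20,0],[0,0,0,-20,0],[0,0,0,-20,0]]

```text
time_s: 16.95
tool_pos: [0.599, 0.1318, 0.2317]
tcp_rot: [-0.0, 0.879, 0.477, -0.0]
ft_force: [0.0, 0.5, -0.6]
opening: 0.0
grasp_force: 0.0
```

Request:
send_rows:
  motion:
    - [[0,0,-35,0,0],[0,0,-70,0,0],[0,0,-105,0,0],[0,0,-135,0,0],[0,0,-155,0,0],[0,0,-167,0,0],[0,0,-173,0,0],[0,0,-174,0,0]]

```text
time_s: 17.62
tool_pos: [0.599, 0.1322, 0.0572]
tcp_rot: [-0.0, 0.879, 0.476, -0.001]
ft_force: [-1.1, -0.1, 0.1]
opening: 0.0002
grasp_force: 0.0
```

Request:
send_rows:
  motion:
    - [[-2,-3,0,0,0],[-4,-6,0,0,0],[-5.5,-8.4,0,0,0],[-8.2,-12.6,0,0,0],[-10.9,-16.8,0,0,0],[-13.6,-21,0,0,0],[-16.4,-25.2,0,0,0],[-19,-29.4,0,0,0],[-19,-29.4,0,0,0]]

```text
time_s: 18.37
tool_pos: [0.5799, 0.102, 0.0581]
tcp_rot: [0.0, 0.88, 0.475, -0.0]
ft_force: [0.5, 0.1, 1.2]
opening: 0.0
grasp_force: 0.0
```

Request:
send_rows:
  motion:
    - [[-1.6,-2.5,0,0,0],[-3.3,-5,0,0,0],[-4.4,-6.7,0,0,0],[-4.4,-6.7,0,0,0]]

```text
time_s: 18.7
tool_pos: [0.5756, 0.0959, 0.0578]
tcp_rot: [0.0, 0.88, 0.476, -0.0]
ft_force: [1.0, 0.6, 0.7]
opening: -0.0002
grasp_force: 0.5
```

Request:
send_rows:
  motion:
    - [[-1.1,-1.7,0,0,0],[-2.2,-3.4,0,0,0],[-2.2,-3.4,0,0,0]]

```text
time_s: 18.95
tool_pos: [0.5738, 0.093, 0.0577]
tcp_rot: [-0.0, 0.88, 0.476, 0.0]
ft_force: [2.7, 1.8, -0.0]
opening: -0.0001
grasp_force: 2.1
```

Request:
send_rows:
  motion:
    - [[-1.1,-1.7,0,0,0],[-2.2,-3.4,0,0,0],[-2.2,-3.4,0,0,0]]

```text
time_s: 19.2
tool_pos: [0.5726, 0.0913, 0.0577]
tcp_rot: [-0.001, 0.879, 0.476, 0.002]
ft_force: [8.3, 8.9, -4.2]
opening: -0.0002
grasp_force: 5.8
```

Request:
send_rows:
  motion:
    - [[-1.1,-1.7,0,0,0],[-2.2,-3.4,0,0,0],[-2.2,-3.4,0,0,0]]

```text
time_s: 19.45
tool_pos: [0.5716, 0.0898, 0.0576]
tcp_rot: [-0.002, 0.879, 0.477, 0.004]
ft_force: [13.9, 14.6, -8.0]
opening: 0.0005
grasp_force: 10.0
```

The push is at about 20 N, so the wedge is jammed. Backing off, rising and checking.

Request:
send_rows:
  motion:
    - [[4,6,0,0,0],[10,15,0,0,0],[16,24,0,0,0],[16,24,30,0,0],[16,24,70,0,0],[16,24,110,0,0],[16,24,150,0,0],[16,24,190,0,0],[16,24,190,0,0]]

```text
time_s: 20.2
tool_pos: [0.5874, 0.1105, 0.2587]
tcp_rot: [0.003, 0.88, 0.476, 0.007]
ft_force: [1.0, 0.5, 2.1]
opening: 0.0
grasp_force: 0.0
```

Request:
send_rows:
  motion:
    - [[-25,-25,0,0,0],[-50,-50,0,0,0],[-60,-80,0,0,0],[-75,-115,0,0,0],[-90,-140,0,0,0],[-90,-140,0,0,0],[-90,-140,0,0,0],[-90,-140,0,0,0]]

```text
time_s: 20.87
tool_pos: [0.4955, -0.0297, 0.2478]
tcp_rot: [-0.0, 0.88, 0.475, -0.0]
ft_force: [-1.1, 0.5, -0.4]
opening: -0.0001
grasp_force: 0.0
```

Run:
```python
from m import *; from bl import bl
c,im=save("wrist","w7.png");o=get_obs();print(o["tool_pos"],o["ft_force"],o["time_s"]);b=im[:,:,::-1].copy()
g=cv2.cvtColor(b,cv2.COLOR_BGR2HSV);hub=np.array([.605,.1413])
print("hub uv",proj(c,[*hub,.048]))
for n,lo,hi,z in(("red",(0,150,60),(8,255,255),.07),("yel",(22,150,100),(33,255,255),.083)):
    k,l,st,ce=cv2.connectedComponentsWithStats(cv2.inRange(g,lo,hi))
    for i in range(1,k):
        if st[i,4]>60:
            W=np.array([plane(c,p[::-1],z)[:2]-hub for p in np.argwhere(l==i)]);v=W.mean(0);r=np.linalg.norm(W,axis=1)
            print(n,st[i],np.degrees(np.arctan2(v[1],v[0])),r.min(),r.max())
bl(b,c)
```

```text
[ 0.49566634 -0.02937297  0.24767479] [-0.11456062  0.48128772  0.22626551] 20.9167
hub uv [316.57406595 -50.53291356]
red [309  55  18  40 544] -122.89317299255839 0.0888099331116425 0.12160853508597672
yel [304  31  25  15 361] -123.40802419828765 0.07222818182364046 0.08349675592472473
yel [307  51  20   9  68] -123.64159119404022 0.08759087673613764 0.09413905364583712
yel [308  78  19  20 170] -123.62805674836487 0.10924099012642145 0.12484012927254437
yel [ 587  196   53   58 1106] -73.42534231681283 0.3463129718526979 0.41348103150399823
yel [501 305  62  27 351] -90.22378351185246 0.40655768030368383 0.4196165602041528
line ang [-123.15 -123.14 -123.12 -123.1  -123.09 -123.07 -123.08 -123.08 -123.08
 -123.09 -123.09 -123.09 -123.1 ] -123.09213263137073
```

The lever stayed at -123.1°, with the arrow at -122.9°. The tab is at about 76–78 mm, so the wedge is out 38–40 mm and jammed. Handing in.

```bash
python3 -c "
from plant import sign_off;print(sign_off())"
```

```text
the job is handed in; nothing more can be done
None
```

I've set the damper and handed the job in at about 21 s: the short bottle stands upright in the blue tray, the lever lies within about 0.2° of the red arrow, and the wedge was pushed at about 20 N until it jammed under the rail.

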